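Pin back a sprung belt tensioner at the third scale mark

TASK

Hold the belt tensioner back so that a belt can be fitted: take the locking pin (tall slim knob, collar) from the wooden block, put it through the eye at the end of the sprung tensioner arm while the arm is at rest, and with it swing the arm against its spring until its pointer stands at the third of the four long marks on the scale, counted from the arm's rest. Gently, without forcing the pin or letting the arm fly back, find the hole in the plate there, push the pin fully home with its collar down on the arm, and let go; leave everything else on the bench where it is.

Things in the scene. Friction and masses are not known exactly. Their poses are not given: they have to be found in the camera images.
- drive: Belt drive without its belt, fixed: plywood board 230 x 330 mm (own x by y), on it an aluminium plate, top 20 mm above the bench. Origin: centre of the board's underside. On its own -x side stand a motor with toothed pulley (x -55, y +113, 80 mm high) and a driven pulley (x -55, y -115, 58 mm across, 78 mm high). Pivot of the tensioner arm at x +10, y +80; the arm points to own -y.
- pivot (a point): on the axis of the tensioner arm's pivot, 48 mm above the bench (arm's top face); axes as the drive's. Centre of the arc of holes in the scale sector, the curved steel plate (12 mm thick, top 32 mm above the bench) under the arm's end: four round 12 mm through holes on 120 mm radius, 15 degrees (31 mm) apart. White scale on its outer edge: a long black mark beside each hole, short marks every 3 degrees.
- sector_mid (a point): point of the drive on the arc of holes, at the sector's top face, where the arm's eye comes when the arm has turned 39 degrees (0.681 rad). The sector is clamped in slots, set by eye: its third hole lies here give or take 5 degrees (11 mm along the arc, exact in radius), so find it by the marks or by feel. Below each hole, 12 mm down, is the base plate.
- tensioner (a joint): angle of the sprung tensioner arm, rad: 0 at rest against its stop (arm pointing 120 degrees clockwise from the drive's x axis, seen from above), growing anticlockwise as it is swung against its spring, end of travel 1.15. At the eye the spring pushes back with about 2.5 N near rest, about 8 N at the third hole; let go, the arm flies back.
- eye (a point): centre of the eye at the arm's end, on its top face (48 mm above the bench), 120 mm from the pivot: round hole 12 mm in diameter through the 10 mm thick arm, whose underside is 6 mm over the sector. A pointer beyond it reads the scale. Own x points away from the pivot, z up. Dark steel bar 24 mm wide; an idler roller (38 mm across, top 80 mm above the bench) stands on it 62 mm from the pivot.
- lockpin: Loose steel locking pin upright in one of the block's two holes, the one with collar and tall slim knob: shank 10 mm in diameter, 26 mm long, lower end bevelled 0.5 mm; collar 26 mm across, 4 mm thick; knurled round knob 20 mm in diameter, 40 mm high, to grip. 70 mm overall, about 70 g. Origin: lower end of the shank (starts 14 mm above the bench); z up to the knob.
- lockpin_tip (a point): lower end of the locking pin's shank (the pin's origin). Pin, eye and holes are greased: against the spring's side load about 3 to 8 N push it down its hole; it is forced when its contacts with the drive (sideways and down, added) pass 55 N
- pinblock: Wooden block 130 x 60 x 40 mm, fixed; two vertical holes at own x -40 and +40 mm on its centre line, 15.5 mm in diameter; they hold the locking pin and the dowel, either way round. Origin: centre of its underside
- dowel: Plain steel dowel standing in the other hole of the block: shank 14 mm (too thick for the eye), low knob 26 mm across and 22 mm high, no collar; a bystander, origin at the lower end of the shank
- spare_pulley: loose toothed aluminium pulley, 36 mm across, 16 mm high, on the base plate near the motor; a bystander, origin at its underside
- flux_pot: small amber pot with yellow lid, 39 mm across, 34 mm high; a bystander, origin at its underside
- screwdriver: screwdriver, 180 mm long, lying on the bench; a bystander, origin at its underside
- wood_disc: plywood disc, 100 mm across, 8 mm thick; a bystander, origin at its underside
- circuit_board: green circuit board, 110 x 150 mm; a bystander, origin at its underside
- drone_frame: grey plastic drone frame with four round propeller guards, about 200 x 210 mm, 22 mm high; a bystander, origin at its underside

How it is judged:
By the outcome, as a careful person would: the job done as asked, in the order asked, and still so for the second after the job is handed in, with the robot touching nothing.
It also fails if it takes over 72 s, if anything falls off the work surface, if the arm or the gripper's body presses on something with over 40 N, if the wrist force passes 120 N, or if a joint passes its speed limit or range.

ROBOT

A 7-joint arm with a two-finger parallel gripper is mounted at the origin on the work surface. World frame = base frame: x ahead of the robot, y to its left, z up, the work surface at z = 0. Lengths are in m, angles in rad, forces in N, time in s.
With the tool pointing down it reaches from about 0.4 to 0.85 m from the base axis. Payload 10.4 kg.
Tool frame: the origin (TCP) lies between the finger pads; the fingertips stand 22 mm ahead of it and the grasp point (between the pads) lies 3 mm ahead of it; z points along the fingers, y is the line along which they close (so a half turn about z gives the same grasp; the last joint's range is limited). The gripper opens to 85 mm and grips with 20 to 120 N. Pads are 22 mm wide; open, the fingers measure 114 mm over their backs; the gripper's body (76 mm by 85 mm) begins 54 mm behind the grasp point. The pads swing forward as they close: fully open they stand 13 mm farther back than shut.
Start: joints at [-0.023, 0.332, -0.065, 1.46, 0.022, 1.35, -0.088], TCP at [0.625, 0, 0.253] pointing down, gripper open.
Joint ranges: [-2.6, 2.6], [-0.5, 2.12], [-1.47, 1.34], [0.16, 2.42], [-1.27, 4.41], [0.06, 2.06], [-2.6, 2.6]. Speed limits (rad/s): [2.22, 2.22, 2.79, 2.79, 3.14, 3.14, 3.14].

INTERFACE

Orientations are given as a unit quaternion [x, y, z, w].
In Python, from workcell import manip, camera, ticket, boxes_of, outline_of gives the robot as it stands.
- The arm moves only by the tool carry_out, never from a script. Its argument "deltas" is a list of rows, each a list of 5 numbers: the shift along the tool's x, y, z as a fraction of full scale, then the turn about the tool's z as a fraction of full scale, then the opening, from -1 (shut) to 1 (fully open), so that 0 is half open. In form: [[tx, ty, tz, spin, gripper], ...]. A call has 1 to 20 rows; each row is the pose to reach, as a shift and turn from the pose commanded when the call began, along the tool's axes at that moment; what a row does not reach only later rows make up. Full scale, the value 1, is 150 mm for a shift and 30 degrees for a turn. A row lasts 1/8 s, in which the tool goes at most 62.5 mm and 10.7 degrees, less where a joint would pass 70% of its speed; a pose out of reach is approached as far as the arm can. A call with a number of a shift or a turn outside -1 to 1 is refused whole. A call with a gripper value outside its range is refused whole. The fingers move at their own pace and stop on an object; "force" is the grip in N (left out, the last holds). Time passes only in rows, so rows that repeat a pose let the fingers close. It gives the time, the measured TCP pose, the force, the opening and the grip force at its end, in the units of the state.
- manip.get_obs(): the state, without advancing time (a new reading comes with each control period).
- camera(name): name is "scene" or "side" or "wrist"; returns a dict with "img" (384x512x3 uint8, red, green, blue), "depth" (384x512 float32, m along the optical axis (not along the pixel's ray), 0 where there is no reading), "vertical_fov" (degrees; the focal length in pixels is half the picture's height over the tangent of half this angle, whatever the lens; pixels are square), "cx", "cy" (the principal point, pixels), "k1" (the pictures are not rectified: a ray, as slopes to the right and down, at radius r is drawn at 1 + k1 r^2 times it, then the intrinsics apply), "R" (3x3) and "t" (3): a world point X has camera coordinates R X + t. Camera axes: x right, y down, z forward; pixel columns grow to the right and rows downward; lengths in m; the calibration is good to about 2 mm. A picture is of the moment at which its call begins.
- ticket.hand_in(): hands the job in; it is judged then, once.
Trained networks look in a picture, given as the dict that the camera call returned (one of the last four; its "shot" number tells which), for a name from the list of things; names that differ only in an ending like _2 or _b are one class to them, and where a whole thing is asked for, a point or a joint stands for the part that bears it (a point fixed in the world has none). Each returns a list of dicts, best first, with "conf" (0 to 1); they miss things now and then, are a little off and sometimes report something else, mostly with a low value. They report only what shows in the picture. A call takes as long as a camera call.
- boxes_of(query, picture): "position" ([x, y, z] in m, in world coordinates, good to about 4 mm: the middle of the surface that is visible of it).
- outline_of(query, picture): "region" (384x512 bool, what is visible of it).
The state is a dict: "clock": time; "joint_pos": joint angles; "joint_velocities": joint speeds; "tau": joint torques, N m; "position": TCP position; "ee_rot": TCP orientation; "ft_force": force on the tool from outside, world axes, zero at the start; "torque": the same for the moment, N m; "grip_width": opening from 0.0 (shut) to 1.0 (fully open); "grasp_force": force on a finger pad.
Only numpy, scipy, OpenCV 4.12 (cv2) and the standard library are available. Lean on these libraries where they do the work, as an engineer would, in place of code of your own. Each camera call takes 0.05 s, during which the arm holds its last target. There are 200 camera calls.

## Working session

There is one attempt and no reset: what is moved stays moved. The work goes in short steps, Python scripts to look and compute and a tool call to move; the robot and the scene stay as the last step left them, time stands still between calls to the robot, and variables do not carry over. Pictures are saved under pics/ and viewed, at most 10 in all, crops included, and the job is handed in when it is done.

Besides the shell and the picture viewer there is one more tool, called after "Emit:" as name(argument=value, ...), one argument or row to a line, values as JSON. carry_out: Moves the arm, as the interface text tells. Its arguments: {"type":"object","properties":{"deltas":{"type":"array","items":{"type":"array","items":{"type":"number"}}},"force":{"type":"number"}},"required":["deltas"]}

```bash
ls; mkdir -p pics; cat > h.py <<'E'
import numpy as np, cv2, json
from workcell import manip, camera, ticket, boxes_of, outline_of
def f(p): return p["img"].shape[0]/2/np.tan(np.radians(p["vertical_fov"])/2)
def proj(p,X):
    c=np.asarray(p["R"])@np.asarray(X,float)+np.asarray(p["t"]); s=c[:2]/c[2]; s=s*(1+p["k1"]*(s@s))
    return s*f(p)+[p["cx"],p["cy"]]
def ray(p,u,v):
    d=(np.array([u,v])-[p["cx"],p["cy"]])/f(p); s=d.copy()
    for _ in range(20): s=d/(1+p["k1"]*(s@s))
    R=np.asarray(p["R"]); return -R.T@np.asarray(p["t"]), R.T@np.array([s[0],s[1],1])
def onz(p,u,v,z):
    o,d=ray(p,u,v); return o+d*(z-o[2])/d[2]
def depthpt(p,u,v):
    o,d=ray(p,u,v); return o+d*p["depth"][int(round(v)),int(round(u))]
def save(p,name,box=None,s=1):
    im=p["img"][...,::-1]
    if box: im=im[box[1]:box[3],box[0]:box[2]]
    cv2.imwrite("pics/"+name,cv2.resize(im,None,fx=s,fy=s,interpolation=cv2.INTER_CUBIC))
E
python3 - <<'E'
from h import *
o=manip.get_obs(); print(o["position"],o["ee_rot"],o["clock"])
ims=[]
for c in ["scene","side","wrist"]:
    p=camera(c); ims.append(p["img"]); R=np.array(p["R"]); print(c,-R.T@p["t"],p["vertical_fov"],p["k1"])
    for q in ["drive","lockpin","pinblock","dowel","eye","pivot","sector_mid","tensioner","lockpin_tip","spare_pulley"]:
        b=boxes_of(q,p)[:2]
        print(q,[(np.round(x["position"],3).tolist(),round(x["conf"],2)) for x in b])
    save(p,c+"0.png")
cv2.imwrite("pics/all0.png",cv2.resize(np.hstack(ims[:2]),(800,300))[...,::-1])
E
```

```text
pics
[ 6.24676604e-01 -4.18667406e-06  2.52525184e-01] [ 7.07077035e-01  7.07136188e-01 -5.19922255e-04 -4.56408914e-04] 0.0
scene [ 1.09452509 -0.7406604   1.45442854] 43.82525701128627 0.0047312608226099066
drive [([0.6, -0.13, 0.02], 0.81)]
lockpin [([0.574, 0.281, 0.066], 0.51)]
pinblock [([0.554, 0.274, 0.038], 0.78)]
dowel [([0.644, 0.014, 0.04], 0.53)]
eye [([0.568, -0.092, 0.052], 0.67)]
pivot [([0.594, -0.13, 0.02], 0.67)]
sector_mid [([0.595, -0.131, 0.019], 0.63)]
tensioner [([0.57, -0.087, 0.047], 0.74), ([0.605, -0.404, 0.019], 0.57)]
lockpin_tip [([0.58, 0.281, 0.064], 0.58)]
spare_pulley [([0.58, 0.284, 0.066], 0.5), ([0.646, 0.014, 0.039], 0.46)]
side [0.48108339 0.85711604 1.07193115] 48.56387924632517 -0.05090899843666597
drive [([0.577, -0.078, 0.02], 0.69)]
lockpin [([0.576, 0.292, 0.07], 0.57)]
pinblock [([0.532, 0.303, 0.043], 0.63)]
dowel [([0.489, 0.292, 0.062], 0.56)]
eye [([0.568, -0.07, 0.052], 0.73)]
pivot [([0.578, -0.076, 0.019], 0.88), ([0.493, 0.289, 0.061], 0.61)]
sector_mid [([0.575, -0.076, 0.019], 0.7), ([0.373, 0.478, 0.01], 0.21)]
tensioner [([0.567, -0.071, 0.053], 0.67)]
lockpin_tip [([0.57, -0.067, 0.048], 0.69), ([0.572, 0.3, 0.071], 0.62)]
spare_pulley [([0.639, 0.025, 0.037], 0.67)]
wrist [0.62556382 0.07427888 0.37426505] 60.96531601249841 -0.07826998030105692
drive [([0.591, -0.069, 0.019], 0.93)]
lockpin []
pinblock []
dowel []
eye [([0.567, -0.068, 0.049], 0.75)]
pivot [([0.59, -0.068, 0.024], 0.87), ([0.568, -0.065, 0.045], 0.19)]
sector_mid []
tensioner [([0.572, -0.069, 0.044], 0.66)]
lockpin_tip []
spare_pulley [([0.638, 0.015, 0.034], 0.68), ([0.574, -0.066, 0.048], 0.55)]
```

View pics/scene0.png

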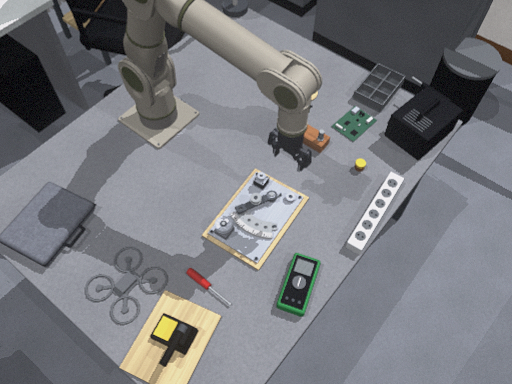

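View pics/wrist0.png

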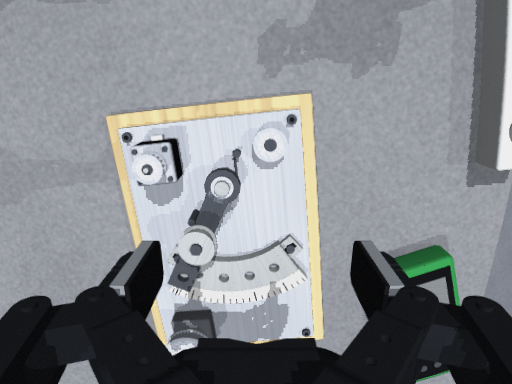

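The scene picture shows the drive at about (255,215) and the block at (315,137). The wrist picture shows the pivot at (221,187), the idler at (196,248) and the sector's holes at (183,275), (223,278), (249,275) and (274,267). I'll move the wrist camera over the sector.

Emit:
carry_out(
  deltas=[
    [-0.4, -0.05, -0.1, 0, 1],
    [-0.8, -0.1, -0.2, 0, 1],
    [-1, -0.15, -0.2, 0, 1],
    [-1, -0.15, -0.2, 0, 1],
    [-1, -0.15, -0.2, 0, 1],
  ],
)

```text
clock: 2.28
position: [0.6027, -0.1488, 0.2832]
ee_rot: [0.707, 0.707, 0.0, -0.0]
ft_force: [-0.5, 1.6, 0.0]
grip_width: 1.002
grasp_force: 0.0
```

```bash
python3 - <<'E'
from h import *
import pickle
o=manip.get_obs(); print(o["position"],o["clock"])
p=camera("wrist"); pickle.dump(p,open("d.pkl","wb")); save(p,"w1.png",None,1.56)
for q in ["drive","eye","tensioner","pivot","sector_mid","spare_pulley"]:
    print(q,[(np.round(x["position"],3).tolist(),round(x["conf"],2)) for x in boxes_of(q,p)[:2]])
R=np.array(p["R"]); print(-R.T@p["t"])
E
```

```text
[ 0.60273125 -0.1488267   0.28321164] 2.275
drive [([0.586, -0.108, 0.02], 0.82)]
eye [([0.567, -0.074, 0.045], 0.61)]
tensioner [([0.569, -0.075, 0.046], 0.77)]
pivot [([0.581, -0.107, 0.02], 0.92)]
sector_mid [([0.59, -0.106, 0.018], 0.65)]
spare_pulley [([0.639, 0.007, 0.034], 0.56)]
[ 0.6032052  -0.07465086  0.40417164]
```

View pics/w1.png

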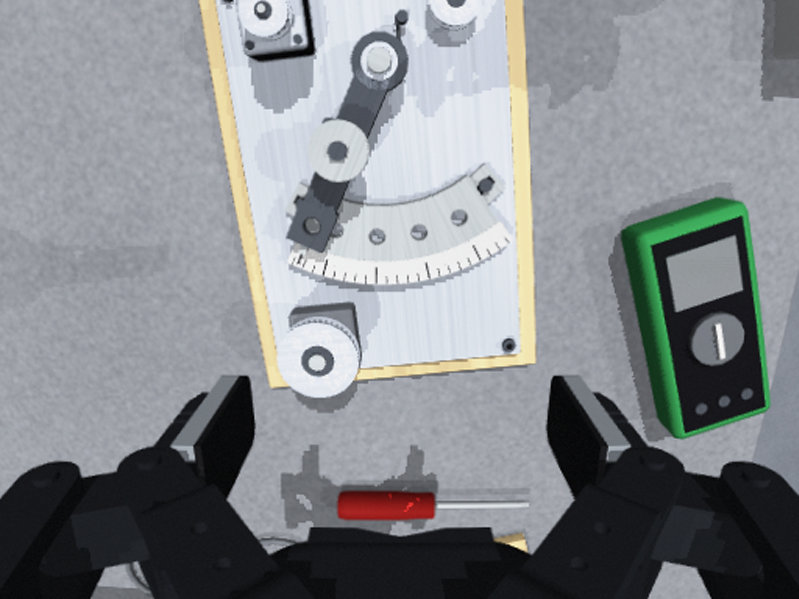

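The eye is at (312,226) in this picture. The sector's holes 1 to 4 are at (336,231), (377,237), (419,233) and (459,217), and the third long mark is at (428,270). I'll fit the pose from these.

```bash
python3 - <<'E'
from h import *
import pickle
from scipy.optimize import least_squares
p=pickle.load(open("d.pkl","rb")); g=cv2.cvtColor(p["img"],cv2.COLOR_RGB2GRAY)
def ctr(u,v,r=5,dark=None):
    return np.array([u,v])/1.5625
pts={k:ctr(*v) for k,v in dict(eye=(312,226),h2=(377,236.5),h3=(419,232.5),h4=(459.5,217)).items()}
E=onz(p,*pts["eye"],.048); H=[onz(p,*pts[k],.032) for k in("h2","h3","h4")]
m3=onz(p,428,270,.032) if 0 else onz(p,428/1.5625,270/1.5625,.032)
print("eye",E,"\nholes",np.round(H,4),"m3",m3)
for n,(u,v) in dict(piv=(378,60),idl=(338,151)).items():
    u/=1.5625;v/=1.5625; print(n,depthpt(p,u,v))
print("eye depth", depthpt(p,pts["eye"][0]-8,pts["eye"][1]+3),[depthpt(p,*(pts[k]+[0,-9])) [2] for k in("h2","h3","h4")])
# pivot, yaw, sector offset
def res(s):
    px,py,y,d=s; P=lambda a,r:np.array([px+r*np.cos(a),py+r*np.sin(a)])
    a0=y-np.radians(120); r=[P(a0,.12)-E[:2]]
    for i,h in enumerate(H): r.append(P(a0+np.radians(39+15*(i-1))+d,.12)-h[:2])
    # idler hub at 62mm
    r.append(P(a0,.062)-IDL); r.append((np.array([px,py])-PIV)*1)
    return np.concatenate(r)
IDL=depthpt(p,338/1.5625,151/1.5625)[:2]; PIV=depthpt(p,378/1.5625,60/1.5625)[:2]
s=least_squares(res,[.63,0,.08,0]); print("pivot",s.x[:2],"yaw deg",np.degrees(s.x[2]),"offset deg",np.degrees(s.x[3]),"\nres mm",np.round(s.fun*1e3,1))
px,py,y,d=s.x; a=y-np.radians(120)
print("eye fit",px+.12*np.cos(a),py+.12*np.sin(a)); a+=np.radians(39)+d; print("h3 fit",px+.12*np.cos(a),py+.12*np.sin(a))
E
```

```text
eye [ 0.54090584 -0.1362829   0.048     ] 
holes [[ 0.586  -0.147   0.032 ]
 [ 0.6171 -0.144   0.032 ]
 [ 0.6467 -0.1324  0.032 ]] m3 [ 0.62420218 -0.17262941  0.032     ]
piv [ 0.58892495 -0.02744182  0.053774  ]
idl [ 0.56468484 -0.08390776  0.07959864]
eye depth [ 0.53211751 -0.13936229  0.04934359] [np.float64(0.0340294516894496), np.float64(0.0324004978421803), np.float64(0.03222430006105781)]
pivot [ 0.58932747 -0.02705368] yaw deg 6.192357839863415 offset deg -1.7378798985864898 
res mm [-0.  -0.6  0.1 -0.   0.1  0.2 -0.2 -0.2 -0.4  0.1  0.4  0.4]
eye fit 0.5408873877312265 -0.13684238302501017
h3 fit 0.6172481953734401 -0.143760293458561
```

Emit:
carry_out(
  deltas=[
    [0.4, -0.1, 0, 0, 1],
    [0.8, -0.2, 0, 0, 1],
    [1, -0.3, 0, 0, 1],
    [1, -0.3, 0, 0, 1],
  ],
)

```text
clock: 3.12
position: [0.5569, 0.0033, 0.2838]
ee_rot: [0.705, 0.709, 0.0, -0.0]
ft_force: [0.4, -0.6, -0.8]
grip_width: 1.0
grasp_force: 0.0
```

Emit:
carry_out(
  deltas=[
    [0.4, 0, 0, 0, 1],
    [0.8, 0, 0, 0, 1],
    [1, 0, 0, 0, 1],
    [1, 0, 0, 0, 1],
    [1, 0, 0, 0, 1],
  ],
)

```text
clock: 3.75
position: [0.5581, 0.1482, 0.2832]
ee_rot: [0.708, 0.706, -0.0, 0.0]
ft_force: [0.4, -0.7, -0.4]
grip_width: 1.002
grasp_force: 0.0
```

```bash
python3 - <<'E'
from h import *
import pickle
p=camera("wrist"); pickle.dump(p,open("b.pkl","wb")); save(p,"w2.png",None,1.5625)
for q in ["lockpin","dowel","pinblock"]:
    print(q,[(np.round(x["position"],4).tolist(),round(x["conf"],2)) for x in boxes_of(q,p)[:2]])
o=manip.get_obs(); print(o["position"],o["clock"])
E
```

```text
lockpin [([0.5749, 0.2819, 0.0855], 0.73)]
dowel [([0.4919, 0.2826, 0.0594], 0.68)]
pinblock [([0.5344, 0.2784, 0.0401], 0.63)]
[0.5578619  0.14861207 0.28339783] 3.95
```

View pics/w2.png

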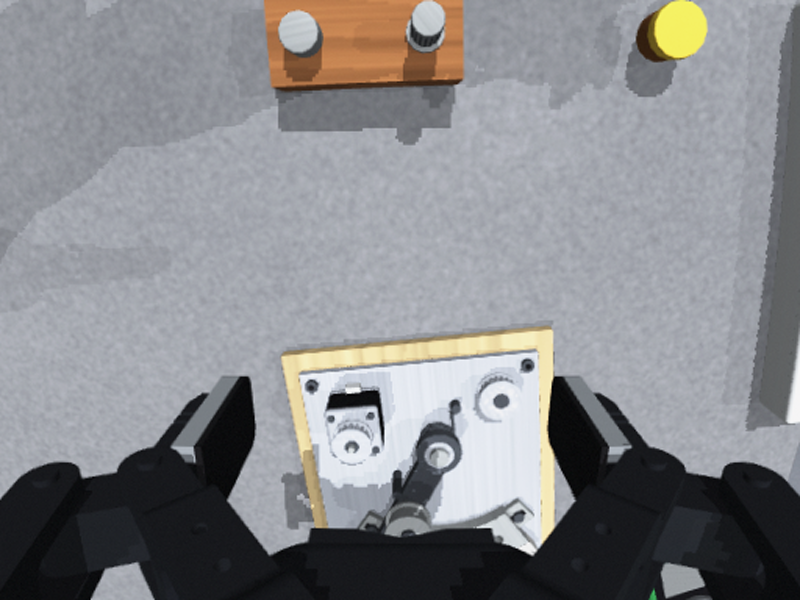

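The block shows the dowel at left (299,32) and the pin's knob at right (429,20).

```bash
python3 - <<'E'
from h import *
import pickle
p=pickle.load(open("b.pkl","rb"))
print("pin",onz(p,429/1.5625,20/1.5625,.084), "dowel",onz(p,300/1.5625,32/1.5625,.062))
m=outline_of("lockpin",p)
ys,xs=np.nonzero(m[0]["region"]) if m else ([],[]); 
# top-face points via depth
q=np.array([depthpt(p,u,v) for u,v in zip(xs,ys)]) if len(xs) else None
if q is not None:
    t=q[np.abs(q[:,2]-.0845)<.003]; print(len(t),t.mean(0),(t.max(0)+t.min(0))/2,np.ptp(t,0))
s=camera("side"); m=outline_of("lockpin",s)
for r in m[:1]:
    ys,xs=np.nonzero(r["region"]); q=np.array([depthpt(s,u,v) for u,v in zip(xs,ys)]); t=q[np.abs(q[:,2]-.084)<.003]; print("side",len(t),(t.max(0)+t.min(0))/2,np.ptp(t,0),r["conf"])
    print(proj(s,[.575,.281,.084]),(xs.min(),xs.max(),ys.min(),ys.max()))
print(manip.get_obs()["position"])
E
```

```text
pin [0.5756211  0.28716179 0.084     ] dowel [0.49675036 0.28525372 0.062     ]
395 [0.57495608 0.28805067 0.08431274] [0.57515646 0.28829669 0.08413193] [0.01817385 0.01981801 0.00513657]
[0.55764105 0.14941944 0.28341559]
```

Emit:
carry_out(
  deltas=[
    [0.4, 0.06, 0.1, 0, 1],
    [0.8, 0.12, 0.3, 0, 1],
    [0.92, 0.12, 0.6, 0, 1],
    [0.92, 0.12, 0.87, 0, 1],
    [0.92, 0.12, 0.87, 0, 1],
    [0.92, 0.12, 0.87, 0, 1],
  ],
)

```text
clock: 4.85
position: [0.5765, 0.2878, 0.1548]
ee_rot: [0.707, 0.707, 0.001, 0.0]
ft_force: [-0.2, -0.0, 0.2]
grip_width: 1.004
grasp_force: 0.0
```

```bash
python3 - <<'E'
from h import *
print(manip.get_obs()["position"],manip.get_obs()["ee_rot"])
for c in ["scene","side","wrist"]:
    p=camera(c); m=outline_of("lockpin",p)[:1]
    for r in m:
        ys,xs=np.nonzero(r["region"]); q=np.array([depthpt(p,u,v) for u,v in zip(xs,ys)]); t=q[np.abs(q[:,2]-.084)<.003]
        if len(t): print(c,r["conf"],len(t),(t.max(0)+t.min(0))/2,np.ptp(t,0))
E
```

```text
[0.57651942 0.28784762 0.15484518] [7.07428414e-01 7.06784100e-01 1.04453133e-03 4.29046405e-04]
scene 0.48 6 [0.57662497 0.28588373 0.08425605] [0.01065418 0.00929259 0.0035067 ]
wrist 0.84 737 [0.57477117 0.28906438 0.08367094] [0.01836068 0.01950163 0.00514314]
```

Emit:
carry_out(
  deltas=[
    [0.004, -0.01, 0.2, 0, 1],
    [0.004, -0.01, 0.4, 0, 1],
    [0.004, -0.01, 0.55, 0, 1],
    [0.004, -0.01, 0.55, 0, 1],
    [0.004, -0.01, 0.55, 0, -1],
    [0.004, -0.01, 0.55, 0, -1],
    [0.004, -0.01, 0.55, 0, -1],
    [0.004, -0.01, 0.55, 0, -1],
    [0.004, -0.01, 0.55, 0, -1],
    [0.004, -0.01, 0.55, 0, -1],
    [0.004, -0.01, 0.55, 0, -1],
    [0.004, -0.01, 0.55, 0, -1],
  ],
  force=70,
)

```text
clock: 6.65
position: [0.5744, 0.2888, 0.0711]
ee_rot: [0.707, 0.707, 0.0, 0.0]
ft_force: [-1.5, -0.9, 6.4]
grip_width: 0.218
grasp_force: 68.2
```

Emit:
carry_out(
  deltas=[
    [0, 0, -0.1, 0, -1],
    [0, 0, -0.3, 0, -1],
    [0, 0, -0.6, 0, -1],
    [0, 0, -0.9, 0, -1],
    [0, 0, -1, 0, -1],
  ],
)

```text
clock: 7.28
position: [0.5749, 0.2892, 0.2244]
ee_rot: [0.707, 0.707, 0.002, 0.001]
ft_force: [0.4, 1.0, -0.5]
grip_width: 0.212
grasp_force: 68.3
```

Emit:
carry_out(
  deltas=[
    [-0.3, -0.04, 0, 0, -1],
    [-0.6, -0.08, 0, 0, -1],
    [-0.9, -0.12, 0, 0, -1],
    [-1, -0.12, 0, 0, -1],
  ],
)

```text
clock: 7.78
position: [0.5557, 0.1352, 0.2202]
ee_rot: [0.708, 0.706, -0.001, 0.0]
ft_force: [1.0, 0.2, -0.7]
grip_width: 0.214
grasp_force: 68.4
```

Emit:
carry_out(
  deltas=[
    [-0.3, -0.04, 0, 0, -1],
    [-0.6, -0.08, 0, 0, -1],
    [-0.9, -0.1, 0, 0, -1],
    [-1, -0.11, 0, 0, -1],
    [-1, -0.11, 0, 0, -1],
    [-1, -0.11, 0, 0, -1],
  ],
)

```text
clock: 8.52
position: [0.5397, -0.0092, 0.2202]
ee_rot: [0.706, 0.708, 0.0, -0.0]
ft_force: [0.4, 0.2, -0.4]
grip_width: 0.213
grasp_force: 68.4
```

```bash
python3 - <<'E'
from h import *
o=manip.get_obs(); print(o["position"],o["ee_rot"],o["ft_force"])
P=np.array(o["position"])
for c in ["scene","side","wrist"]:
    p=camera(c)
    for q in ["lockpin","eye"]:
        r=boxes_of(q,p)[:2]; print(c,q,[(np.round(x["position"],4).tolist(),round(x["conf"],2)) for x in r])
    u,v=proj(p,P-[0,0,.04]).astype(int); print(c,u,v)
    if c!="scene": save(p,c+"3.png",(max(u-100,0),max(min(v-75,234),0),min(u+100,512),min(v+75,384)),2.6 if c=="wrist" else 3.5)
E
```

```text
[ 0.53966061 -0.00923215  0.22022233] [ 7.06185299e-01  7.08026945e-01  2.54255837e-04 -3.22904401e-04] [ 0.35016636  0.19804033 -0.38724308]
scene lockpin [([0.5366, -0.016, 0.2047], 0.59)]
scene eye [([0.5684, -0.0861, 0.0526], 0.94)]
scene 264 161
side lockpin [([0.5411, -0.0051, 0.2115], 0.65), ([0.5916, -0.0638, 0.0216], 0.4)]
side eye [([0.5705, -0.0677, 0.0512], 0.85)]
side 267 171
wrist lockpin []
wrist eye [([0.5783, -0.0324, 0.0474], 0.85)]
wrist 255 227
```

View pics/side3.png

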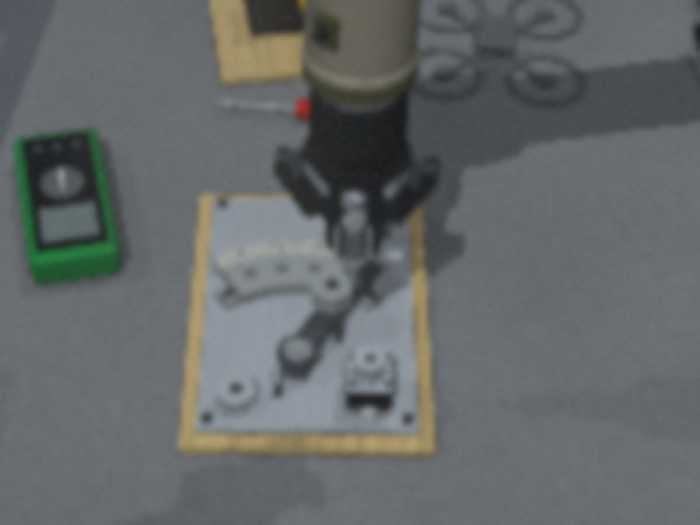

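The pin hangs straight below the closed fingers at (353,235), over the drive. Next I'll look at the wrist view.

View pics/wrist3.png

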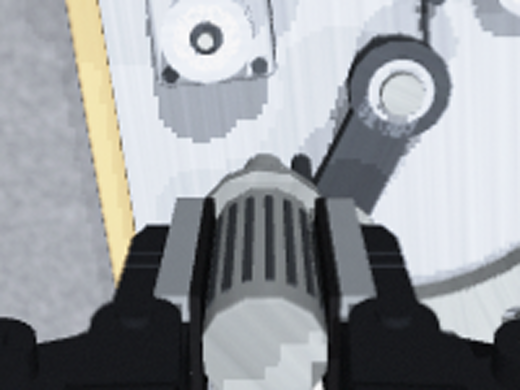

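The wrist view shows the knob between the pads, with its top disc at about (265,350). The collar is at (265,185) and the shank tip at (265,160). I'll fit the pin's axis from depth.

```bash
cat > fitpin.py <<'E'
from h import *
from scipy.optimize import least_squares
def pin():
    o=manip.get_obs(); P=np.array(o["position"]); p=camera("wrist"); q=[]
    for v in range(180,384):
        for u in range(225,290):
            X=depthpt(p,u,v)-P
            if abs(X[0])<.0095 and 0<X[1]+.0<.014 and -.02<X[2]<.009: q.append(X)
    q=np.array(q)
    r=least_squares(lambda s:np.hypot(q[:,0]-s[0],q[:,1]-s[1]-s[2]*q[:,2])-.0098,[0,0,0],loss="soft_l1",f_scale=.001).x
    top=[depthpt(p,u,v)-P for v in range(280,384) for u in range(235,280)]
    top=np.array([t for t in top if abs(t[0])<.009 and abs(t[1])<.009 and t[2]>.005])
    return P,len(q),r,(np.median(top[:,2]),len(top)) if len(top) else None,p
if __name__=="__main__":
    P,n,r,t,p=pin(); print(P,n,"axis off x,y,slope",r,"top",t)
E
python3 fitpin.py
```

```text
[ 0.5395033  -0.01122917  0.22028586] 1458 axis off x,y,slope [ 0.00033385  0.00018759 -0.00556388] top (np.float64(0.013294817640819245), 1107)
```

Emit:
carry_out(
  deltas=[
    [-0.3, 0, 0, 0, -1],
    [-0.6, 0, 0, 0, -1],
    [-0.9, 0, 0.1, 0, -1],
    [-1, 0.01, 0.3, 0, -1],
    [-1, 0.01, 0.5, 0, -1],
    [-1, 0.01, 0.66, 0, -1],
    [-1, 0.01, 0.66, 0, -1],
    [-1, 0.01, 0.66, 0, -1],
  ],
)

```text
clock: 10.02
position: [0.5416, -0.1615, 0.1224]
ee_rot: [0.707, 0.707, 0.0, 0.001]
ft_force: [0.4, 0.5, -0.1]
grip_width: 0.213
grasp_force: 68.4
```

```bash
python3 - <<'E'
from fitpin import *
P,n,r,t,p=pin(); print(P,n,r,t, manip.get_obs()["ft_force"])
import pickle; pickle.dump((P,p),open("e.pkl","wb"))
save(p,"w4.png",(180,80,340,200),5)
for z in (.048,): print("eye pred px",(proj(p,[.5409,-.1366,z])-[180,80])*5)
print("tip pred",(proj(p,P+[.0003,.0005,-.0567])-[180,80])*5)
E
```

```text
[ 0.54160763 -0.16148022  0.12242302] 1452 [ 0.00028234  0.00018675 -0.00471344] (np.float64(0.013274132405054068), 1117) [ 0.19802742  0.50817252 -0.5672023 ]
eye pred px [369.96067145 446.43642807]
tip pred [378.35341606 684.99006051]
```

View pics/w4.png

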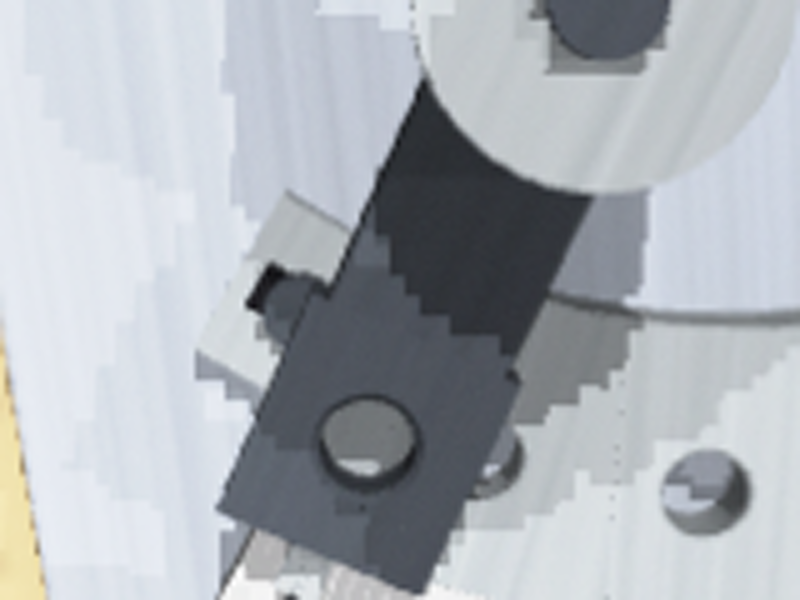

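The eye is in view at (370,443), predicted at (370,446), so the estimate is good to about 0.4 mm. I'll move over it with the tip just above.

Emit:
carry_out(
  deltas=[
    [0.06, 0, 0, 0, -1],
    [0.12, -0.006, 0, 0, -1],
    [0.166, -0.006, 0.03, 0, -1],
    [0.166, -0.006, 0.07, 0, -1],
    [0.166, -0.006, 0.09, 0, -1],
    [0.166, -0.006, 0.09, 0, -1],
    [0.166, -0.006, 0.09, 0, -1],
  ],
)

```text
clock: 10.95
position: [0.5402, -0.1368, 0.1079]
ee_rot: [0.707, 0.707, 0.0, 0.0]
ft_force: [-0.0, 0.4, -0.2]
grip_width: 0.213
grasp_force: 68.4
```

```bash
python3 - <<'E'
from fitpin import *
P,n,r,t,p=pin(); print(P,n,r,t, manip.get_obs()["ft_force"],manip.get_obs()["ee_rot"])
E
```

```text
[ 0.54017322 -0.1367654   0.10788549] 1441 [ 0.00026356  0.00018846 -0.00494734] (np.float64(0.013225328654112169), 1110) [ 0.54649811  0.57212964 -0.70069493] [7.07207552e-01 7.07005980e-01 7.29740189e-05 1.29535721e-04]
```

Emit:
carry_out(
  deltas=[
    [0.001, 0.003, 0, 0, -1],
    [0.001, 0.003, 0.01, 0, -1],
    [0.001, 0.003, 0.02, 0, -1],
    [0.001, 0.003, 0.026, 0, -1],
    [0.001, 0.003, 0.032, 0, -1],
    [0.001, 0.003, 0.038, 0, -1],
    [0.001, 0.003, 0.038, 0, -1],
  ],
)

```text
clock: 11.88
position: [0.5405, -0.1363, 0.1021]
ee_rot: [0.707, 0.707, 0.0, -0.0]
ft_force: [0.0, 0.2, -0.2]
grip_width: 0.218
grasp_force: 68.4
```

Emit:
carry_out(
  deltas=[
    [0, 0, 0.01, 0, -1],
    [0, 0, 0.02, 0, -1],
    [0, 0, 0.03, 0, -1],
    [0, 0, 0.04, 0, -1],
    [0, 0, 0.05, 0, -1],
    [0, 0, 0.06, 0, -1],
    [0, 0, 0.066, 0, -1],
    [0, 0, 0.066, 0, -1],
  ],
)

```text
clock: 12.88
position: [0.5406, -0.1363, 0.0922]
ee_rot: [0.707, 0.707, 0.0, 0.0]
ft_force: [-1.2, -0.6, 0.3]
grip_width: 0.212
grasp_force: 68.4
```

Emit:
carry_out(
  deltas=[
    [-0.006, 0.015, 0, 0, -1],
    [-0.013, 0.032, 0, 0, -1],
    [-0.019, 0.048, 0, 0, -1],
    [-0.025, 0.065, 0, 0, -1],
    [-0.036, 0.098, 0, 0, -1],
    [-0.045, 0.132, 0, 0, -1],
    [-0.045, 0.132, 0, 0, -1],
  ],
)

```text
clock: 13.75
position: [0.5607, -0.1433, 0.0921]
ee_rot: [0.707, 0.707, -0.0, 0.0]
ft_force: [-4.3, 0.6, -0.3]
grip_width: 0.216
grasp_force: 68.3
```

Emit:
carry_out(
  deltas=[
    [-0.004, 0.017, 0, 0, -1],
    [-0.008, 0.034, 0, 0, -1],
    [-0.014, 0.068, 0, 0, -1],
    [-0.018, 0.103, 0, 0, -1],
    [-0.021, 0.138, 0, 0, -1],
    [-0.023, 0.173, 0, 0, -1],
    [-0.023, 0.208, 0, 0, -1],
    [-0.021, 0.242, 0, 0, -1],
    [-0.018, 0.277, 0, 0, -1],
    [-0.014, 0.312, 0, 0, -1],
    [-0.01, 0.335, 0, 0, -1],
    [-0.008, 0.346, 0, 0, -1],
    [-0.008, 0.346, 0, 0, -1],
    [-0.008, 0.346, 0, 0, -1],
  ],
)

```text
clock: 15.5
position: [0.6115, -0.1448, 0.0919]
ee_rot: [0.707, 0.707, -0.001, -0.001]
ft_force: [-7.0, -0.3, -0.1]
grip_width: 0.214
grasp_force: 68.5
```

```bash
python3 - <<'E'
from fitpin import *
P,n,r,t,p=pin(); print(P,n,r,t, manip.get_obs()["ft_force"],manip.get_obs()["ee_rot"])
tip=P+[r[0],r[1]-r[2]*.0567+0,-.0567]; d=tip[:2]-[.5893,-.0271]; print(tip,np.hypot(*d),"ang from rest",np.degrees(np.arctan2(d[1],d[0]))+113.81)
E
```

```text
[ 0.61149396 -0.14477607  0.09185601] 1438 [ 0.00017885  0.00017117 -0.00238021] (np.float64(0.013151857425446889), 1111) [-6.84673894 -1.39133196 -0.54393705] [ 7.07266576e-01  7.06946263e-01 -7.98444951e-04 -5.76930887e-04]
[ 0.61167281 -0.14446995  0.03515601] 0.11948325186794624 ang from rest 34.60213232545017
```

Emit:
carry_out(
  deltas=[
    [0.002, 0.012, 0, 0, -1],
    [0.004, 0.024, 0, 0, -1],
    [0.005, 0.037, 0, 0, -1],
    [0.005, 0.037, 0, 0, -1],
    [0.005, 0.037, 0.01, 0, -1],
    [0.005, 0.037, 0.02, 0, -1],
    [0.005, 0.037, 0.028, 0, -1],
    [0.005, 0.037, 0.028, 0, -1],
  ],
)

```text
clock: 16.55
position: [0.6169, -0.1439, 0.0876]
ee_rot: [0.707, 0.707, -0.001, -0.001]
ft_force: [-7.8, -0.4, 0.2]
grip_width: 0.215
grasp_force: 68.6
```

Emit:
carry_out(
  deltas=[
    [0, 0, 0.007, 0, -1],
    [0, 0, 0.014, 0, -1],
    [0, 0, 0.02, 0, -1],
    [0, 0, 0.02, 0, -1],
  ],
)

```text
clock: 17.05
position: [0.617, -0.1439, 0.0846]
ee_rot: [0.707, 0.707, -0.001, -0.001]
ft_force: [-7.5, 0.3, 1.2]
grip_width: 0.214
grasp_force: 68.6
```

Emit:
carry_out(
  deltas=[
    [0, 0, 0.007, 0, -1],
    [0, 0, 0.014, 0, -1],
    [0, 0, 0.021, 0, -1],
    [0, 0, 0.028, 0, -1],
    [0, 0, 0.034, 0, -1],
    [0, 0, 0.034, 0, -1],
  ],
)

```text
clock: 17.8
position: [0.617, -0.1439, 0.0795]
ee_rot: [0.707, 0.707, -0.001, -0.001]
ft_force: [-7.4, 0.0, -0.1]
grip_width: 0.217
grasp_force: 68.7
```

Emit:
carry_out(
  deltas=[
    [0, 0, 0.004, 0, -1],
    [0, 0, 0.008, 0, -1],
    [0, 0, 0.011, 0, -1],
    [0, 0, 0.011, 0, -1],
  ],
)

```text
clock: 18.3
position: [0.6177, -0.1438, 0.079]
ee_rot: [0.707, 0.707, -0.0, -0.0]
ft_force: [-8.9, 1.1, 6.2]
grip_width: 0.216
grasp_force: 69.2
```

Emit:
carry_out(
  deltas=[
    [0, 0, 0.003, 0, -1],
    [0, 0, 0.005, 0, -1],
    [0, 0, 0.005, 0, -1],
  ],
)

```text
clock: 18.68
position: [0.6178, -0.1438, 0.0789]
ee_rot: [0.707, 0.707, -0.0, 0.0]
ft_force: [-10.8, 0.5, 13.0]
grip_width: 0.216
grasp_force: 69.6
```

Emit:
carry_out(
  deltas=[
    [0, 0, -0.004, 0, -1],
    [0, -0.003, -0.004, 0, -1],
    [0, -0.006, -0.004, 0, -1],
    [0, -0.009, -0.004, 0, -1],
    [0, -0.009, -0.004, 0, -1],
  ],
)

```text
clock: 19.3
position: [0.6166, -0.144, 0.079]
ee_rot: [0.707, 0.707, -0.0, 0.0]
ft_force: [-8.5, -0.2, 6.5]
grip_width: 0.213
grasp_force: 69.4
```

```bash
python3 - <<'E'
from fitpin import *
P,n,r,t,p=pin(); print(P,n,r,t, manip.get_obs()["ft_force"])
save(p,"w5.png",(156,110,356,260),3.5)
E
```

```text
[ 0.61658584 -0.14402095  0.07903208] 1437 [ 0.00019891  0.00020863 -0.00252277] (np.float64(0.0131806788288545), 1111) [-6.62325906 -0.16458653  7.21622521]
```

View pics/w5.png

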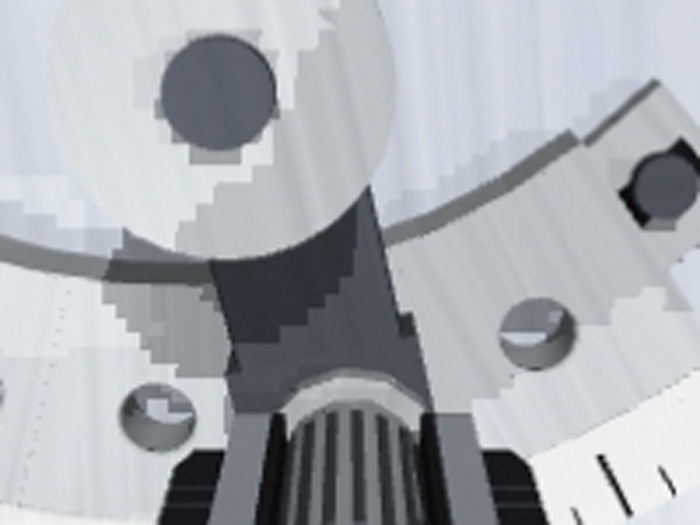

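The collar lies flat on the arm, with hole 2 visible at (157,417) and hole 4 at (538,333), so the pin is in hole 3. I'll ease off the side load.

Emit:
carry_out(
  deltas=[
    [0, -0.002, 0, 0, -1],
    [0, -0.004, 0, 0, -1],
    [0, -0.006, 0, 0, -1],
    [0, -0.006, 0, 0, -1],
  ],
)

```text
clock: 19.85
position: [0.6157, -0.1442, 0.079]
ee_rot: [0.707, 0.707, -0.0, 0.0]
ft_force: [-8.5, -0.6, 7.1]
grip_width: 0.216
grasp_force: 69.4
```

Emit:
carry_out(
  deltas=[
    [0, -0.002, 0, 0, -1],
    [0, -0.004, 0, 0, -1],
    [0, -0.006, 0, 0, -1],
    [0, -0.006, 0, 0, -1],
  ],
)

```text
clock: 20.35
position: [0.6154, -0.1442, 0.079]
ee_rot: [0.707, 0.707, 0.0, 0.001]
ft_force: [-4.7, -2.0, 6.4]
grip_width: 0.215
grasp_force: 69.2
```

Emit:
carry_out(
  deltas=[
    [0, -0.002, 0, 0, -1],
    [0, -0.004, 0, 0, -1],
    [0, -0.004, 0, 0, -1],
  ],
)

```text
clock: 20.72
position: [0.6152, -0.1441, 0.079]
ee_rot: [0.707, 0.707, 0.001, 0.001]
ft_force: [-0.6, -1.9, 5.4]
grip_width: 0.212
grasp_force: 69.2
```

Emit:
carry_out(
  deltas=[
    [0, 0, 0, 0, -0.5],
    [0, 0, 0, 0, -0.3],
    [0, 0, 0, 0, -0.1],
    [0, 0, 0, 0, 0],
    [0, 0, 0, 0, 0],
    [0, 0, 0, 0, 0],
  ],
)

```text
clock: 21.48
position: [0.6141, -0.1435, 0.0781]
ee_rot: [0.707, 0.707, 0.0, 0.0]
ft_force: [0.0, -0.3, 0.2]
grip_width: 0.498
grasp_force: 0.0
```

Emit:
carry_out(
  deltas=[
    [0, 0, -0.05, 0, 0],
    [0, 0, -0.15, 0, 0],
    [0, 0, -0.35, 0, 0],
    [0, 0, -0.7, 0, 0.1],
    [0, 0, -1, 0, 0.3],
    [-0.1, 0, -1, 0, 0.3],
    [-0.1, 0, -1, 0, 0.3],
  ],
)

```text
clock: 22.35
position: [0.6136, -0.1602, 0.2284]
ee_rot: [0.708, 0.706, -0.0, 0.0]
ft_force: [-0.1, -0.2, -0.8]
grip_width: 0.647
grasp_force: 0.0
```

```bash
python3 - <<'E'
from h import *
p=camera("wrist"); save(p,"w6.png",(106,60,406,285),2.6)
r=outline_of("lockpin",p)[:1]
for r in r:
    ys,xs=np.nonzero(r["region"]); q=np.array([depthpt(p,u,v) for u,v in zip(xs,ys)]); t=q[q[:,2]>.086]; print(r["conf"],(t.max(0)+t.min(0))/2,np.percentile(q[:,2],[50,95]))
E
```

```text
0.82 [ 0.61164494 -0.12002041  0.21777191] [0.09183148 0.09401263]
```

View pics/w6.png

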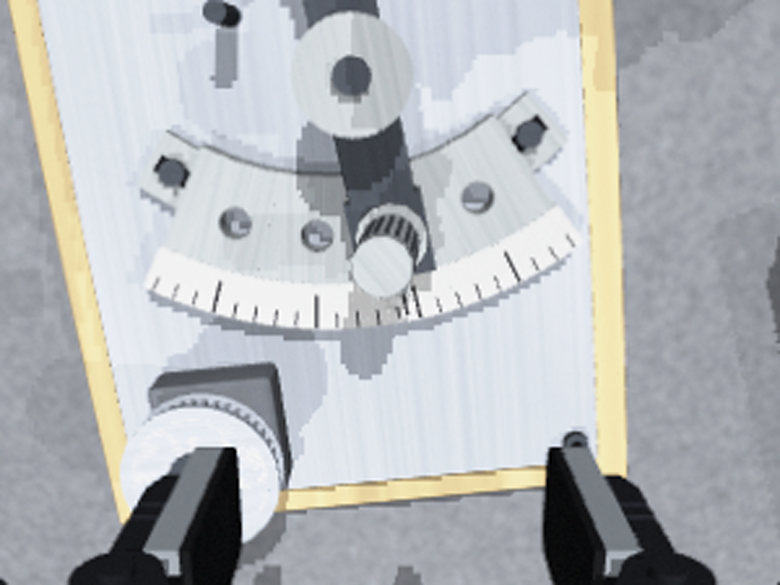

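The pin stands in hole 3. Its collar is down on the arm, the knob top is at 92 mm, and the pointer (408,305) is beside the third long mark (415,300). The gripper is clear, so I'm handing in.

```bash
python3 -c "
from h import *
print(ticket.hand_in())"
```

```text
the job is handed in; nothing more can be done
None
```

The job is handed in at about 22 s of the 72 s allowed: the locking pin holds the tensioner arm at the third long mark, pushed fully home with its collar down on the arm, and the gripper is clear; the hand-in returned no verdict.

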